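# Square a fan into the fixture corner and clamp it

### The job

Set the black fan flat on the bed of the grey squaring fixture and push it home into the corner, square and flush against both steel fences. Then swing the clamp arm by its red knob fully in over the fan, leaving the fan flush. Leave the bottles, beaker and screw dish where they are.

Things in the scene. Friction and masses are not known exactly. Their poses are not given: they have to be found in the camera images.
- fan: Square black axial fan, 60x60x20 mm, lying flat and loose on the worktop to the right of the fixture, about 0.09 kg. Origin: centre of its underside; z up, x and y parallel to its sides. The frame is solid round the four sides (grip across 60 mm, or push); any of its four quarter turns will do.
- fixture: Squaring fixture, bolted down: grey bed 160 (x) x 190 (y) x 12 mm, origin under its centre, x roughly away from the robot (yaw up to 0.3 rad). Two steel fences on it, 14 mm thick, 10 mm high: far fence, inner face at x = +64 mm (y -87 to +25); left fence, inner face at y = +35 mm (x -59 to +56); the corner is relieved. The part goes on their -x, -y side.
- seat (a point): Point on the bed's top face where the centre of the fan's underside lies when the fan is home in the corner: fixture frame (34, 5, 12) mm; axes parallel to the fixture's.
- clamp (a joint): Dark swing-clamp arm on a post behind the left fence. 0 = parked out (arm along 150 deg from the fixture's x, counter-clockwise from above); growing = counter-clockwise, in over the fan; 2.094 rad = hard stop, closed, arm along the fixture's -y. Stiff (about 0.6 N at the knob), stays where left. Its pad passes 2 mm above a fan lying flat on the bed and does not press it.
- pivot (a point): Axis of the swing clamp, fixture frame (34, 72) mm, 42 mm above the worktop.
- knob (a point): Middle of the upright round red knob at the end of the swing clamp's arm, 75 mm from the pivot: 14 mm in diameter, from 46 to 82 mm above the worktop (this point at 64 mm). It can be pinched from above or pushed sideways.
- reagent1: Bystander, loose: brown bottle with black cap, 53x52x115 mm. Origin: centre of its underside.
- reagent2: Bystander, loose: white bottle with white cap, 47x46x90 mm. Origin: centre of its underside.
- beaker: Bystander, loose: clear beaker, 68x68x76 mm. Origin: centre of its underside.
- parts_dish: Bystander, loose: round steel dish with screws, 68x68x16 mm. Origin: centre of its underside.
Mind the look-alikes: they are no part of the job. What is shaped like the fan but pink or turquoise is not meant.

How it is judged:
By the outcome, as a careful person would: the job done as asked, in the order asked, and still so for the second after the job is handed in, with the robot touching nothing.
It also fails if it takes over 72 s, if anything falls off the work surface, if the arm or the gripper's body presses on something with over 40 N, if the wrist force passes 120 N, or if a joint passes its speed limit or range.

### The arm

A 6-joint arm with a two-finger parallel gripper is mounted at the origin on a cart in front of the work surface, level with it; the furniture and walls round the work are solid. World frame = base frame: x ahead of the robot, y to its left, z up, the work surface at z = 0. Lengths are in m, angles in rad, forces in N, time in s.
With the tool pointing down it reaches from about 0.35 to 0.725 m from the base axis. Payload 4.3 kg.
Tool frame: the origin (TCP) lies on the centre line of the jaws, within the pads' length; the fingertips stand 25 mm ahead of it and the grasp point (between the pads) lies 6 mm ahead of it; z points along the fingers, y is the line along which they close (so a half turn about z gives the same grasp; the last joint's range is limited). The gripper opens to 85 mm and grips with 20 to 120 N. Pads are 22 mm wide; open, the fingers measure 114 mm over their backs; the gripper's body (76 mm by 85 mm) begins 54 mm behind the grasp point. The pads swing forward as they close: fully open they stand 13 mm farther back than shut.
Start: joints at [1.165, 0.377, 0.081, 1.274, 0, 1.46], TCP at [0.168, 0.55, 0.256] pointing down, gripper open.
Joint ranges: [-2.72, 2.72], [-0.84, 1.66], [-1.02, 1.22], [-1.77, 2.12], [-1.37, 1.28], [-3.14, 3.14]. Speed limits (rad/s): [2.57, 2.57, 3.14, 3.14, 3.14, 3.14].

### API

Orientations are given as a 3x3 rotation matrix whose columns are the frame's x, y, z axes.
In Python, from station import status, viewer, ticket gives the robot as it stands.
- The arm moves only by the tool move_arm, never from a script. Its argument "moves" is a list of rows, each a list of 6 numbers: the shift along the world's x, y, z scaled (see below), then the turn, a rotation vector about the world's x, y, z scaled (see below). A call has 1 to 20 rows; each row is the pose to reach, as a shift and turn from the pose commanded when the call began; what a row does not reach only later rows make up. The controller multiplies each number of a shift by 0.5 m and each number of a turn by 0.5 rad. A row lasts 1/10 s, in which the tool goes at most 50 mm and 8.59 degrees, less where a joint would pass 70% of its speed; a pose out of reach is approached as far as the arm can. A call with a number of a shift or a turn outside -1 to 1 is refused whole. A call with a gripper value outside its range is refused whole. "hand" is the gripper's target within -1 to 1 (fully open at 1, half-way at 0, shut at -1), set as the call begins (left out, the last holds). The fingers move at their own pace and stop on an object; "force" is the grip in N (left out, the last holds). Time passes only in rows, so rows that repeat a pose let the fingers close. It gives the time, the measured TCP pose, the force, the opening and the grip force at its end, in the units of the state.
- status.sense(): the state, without advancing time (a new reading comes with each control period).
- viewer.capture(name): name is "scene" or "side" or "wrist"; returns a dict with "frame" (480x640x3 uint8, red, green, blue), "camera_matrix" (3x3 intrinsics, pixels), "dist_coeffs" ([k1, k2, p1, p2, k3] as OpenCV has them; the pictures are not rectified), "world_from_camera" (4x4, takes a point from camera to world coordinates). Camera axes: x right, y up, looking along -z (the intrinsics and any distortion apply to the point x, -y, -z); pixel columns grow to the right and rows downward; lengths in m; the calibration is good to about 2 mm. A picture is of the moment at which its call begins. There is no depth.
- ticket.hand_in(): hands the job in; it is judged then, once.
The state is a dict: "clock": time; "qpos": joint angles; "dq": joint speeds; "effort": joint torques, N m; "tool_pos": TCP position; "tool_rot": TCP orientation; "ft_force": force on the tool from outside, world axes, zero at the start; "moment": the same for the moment, N m; "gripper_width": finger opening in m; "grip_force": force on a finger pad.
Only numpy, scipy, OpenCV 4.12 (cv2) and the standard library are available. Lean on these libraries where they do the work, as an engineer would, in place of code of your own. Each camera call takes 0.05 s, during which the arm holds its last target. There are 200 camera calls.

## Working session

There is one attempt and no reset: what is moved stays moved. The work goes in short steps, Python scripts to look and compute and a tool call to move; the robot and the scene stay as the last step left them, time stands still between calls to the robot, and variables do not carry over. Pictures are saved under pics/ and viewed, at most 10 in all, crops included, and the job is handed in when it is done.

Besides the shell and the picture viewer there is one more tool, called after "Emit:" in YAML: its name, and indented under it one key for each argument. move_arm: Moves the arm, as the interface text tells. Shifts and turns lie within -1 to 1; 1 stands for 0.5 m of shift or 0.5 rad of turn. Its arguments: {"type":"object","properties":{"moves":{"type":"array"},"hand":{"type":"number"},"force":{"type":"number"}},"required":["moves"]}

```bash
mkdir -p pics
cat > h.py <<'E'
import numpy as np, cv2, pickle
from station import status, viewer, ticket
def cap(n,f):
    d=viewer.capture(n); cv2.imwrite(f'pics/{f}.png',d['frame'][:,:,::-1]); pickle.dump(d,open(f'pics/{f}.pkl','wb')); return d
def load(f): return pickle.load(open(f'pics/{f}.pkl','rb'))
def w(d,uv,z):
    p=cv2.undistortPoints(np.array(uv,float).reshape(-1,1,2),np.array(d['camera_matrix']),np.array(d['dist_coeffs'])).reshape(-1,2)
    T=np.array(d['world_from_camera']); r=np.c_[p[:,0],-p[:,1],-np.ones(len(p))]@T[:3,:3].T; o=T[:3,3]
    return o+r*((z-o[2])/r[:,2])[:,None]
def pix(d,P):
    T=np.linalg.inv(np.array(d['world_from_camera'])); c=np.atleast_2d(P)@T[:3,:3].T+T[:3,3]; c=c*[1,-1,-1]
    return cv2.projectPoints(c,np.zeros(3),np.zeros(3),np.array(d['camera_matrix']),np.array(d['dist_coeffs']))[0].reshape(-1,2)
E
python3 - <<'E'
from h import *
a=cap('scene','s0');b=cap('side','d0')
for d in(a,b):print(np.round(d['world_from_camera'],3).tolist())
print(status.sense())
E
```

```text
[[0.595, 0.515, -0.617, -0.541], [-0.803, 0.381, -0.458, -0.729], [-0.0, 0.768, 0.64, 1.173], [0.0, 0.0, 0.0, 1.0]]
[[0.997, -0.062, 0.055, 0.558], [0.082, 0.604, -0.793, -0.914], [0.016, 0.795, 0.607, 0.797], [0.0, 0.0, 0.0, 1.0]]
{'clock': 0.1, 'qpos': array([ 1.16469621e+00,  3.78009699e-01,  7.97889061e-02,  1.27440722e+00,
       -7.36885249e-07,  1.46045430e+00]), 'dq': array([ 0.00147065, -0.00190741,  0.00411739, -0.00219445, -0.00068172,
       -0.00091065]), 'effort': array([ 1.42005079e-03, -4.64693034e+01,  2.70582622e+01,  1.20580505e-02,
       -9.13148733e-05,  1.42419606e-05]), 'tool_pos': array([0.16739807, 0.54953624, 0.25545442]), 'tool_rot': array([[-9.56581387e-01,  2.91464453e-01, -7.22893418e-04],
       [ 2.91465280e-01,  9.56579928e-01, -1.68300332e-03],
       [ 2.00969692e-04, -1.82062798e-03, -9.99998322e-01]]), 'ft_force': array([ 0.10051541, -0.46999743, -0.59481819]), 'moment': array([-0.06162007,  0.03040004,  0.01308334]), 'grip_force': 0.0, 'gripper_width': 0.08533354539738221}
```

View pics/s0.png

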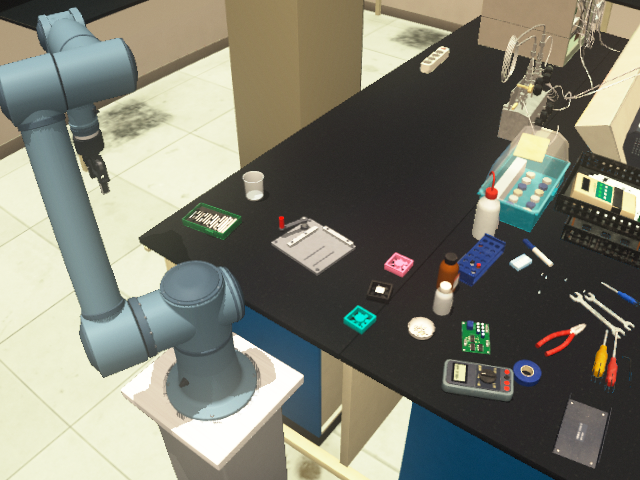

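View pics/d0.png

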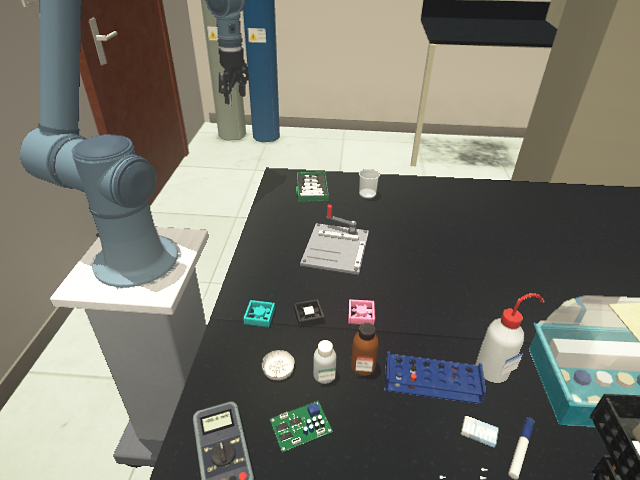

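The side view has the fixture around (335,248), the black fan at (310,312) between the turquoise (259,313) and pink (361,312) look-alikes, and the knob at (329,211). I'll enlarge both views.

Run:
```python
import cv2
a=cv2.imread('pics/d0.png')[195:335,245:405]; cv2.imwrite('pics/c1.png',cv2.resize(a,None,fx=4.25,fy=4.25,interpolation=cv2.INTER_CUBIC)[:595])
```

```text
(no output)
```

View pics/c1.png

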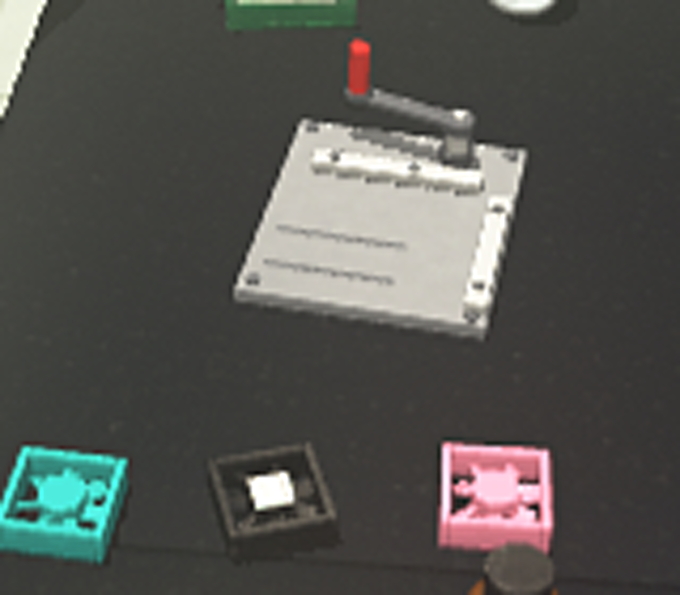

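The crop shows the bed's top corners at about (303,121), (526,150), (485,328) and (237,291). The fan's top corners are at (210,463), (311,445), (337,520) and (230,545).

Run:
```python
from h import *
d=load('d0')
q=lambda l:np.array(l)/4.25+[245-.4,195-.4]
B=w(d,q([(303,121),(526,150),(485,328),(237,291)]),.012)[:,:2]
F=w(d,q([(210,463),(311,445),(337,520),(230,545)]),.02)[:,:2]
def fit(M,W):
    c=W.mean(0);m=M-M.mean(0);H=m.T@(W-c);a=np.arctan2(H[0,1]-H[1,0],H.trace())
    R=np.array([[np.cos(a),-np.sin(a)],[np.sin(a),np.cos(a)]]);return c-R@M.mean(0),a,W-c-m@R.T
for n,M,W in(('bed',np.array([(-80,95),(80,95),(80,-95),(-80,-95)])/1e3,B),('fan',np.array([(-30,30),(30,30),(30,-30),(-30,-30)])/1e3,F)):
    t,a,r=fit(M,W);print(n,t.round(4),a.round(3),(r*1e3).round(1).tolist())
    if n=='bed':
        R=np.array([[np.cos(a),-np.sin(a)],[np.sin(a),np.cos(a)]])
        for p in[(.034,.005),(.034,.072)]:print(t+R@p)
        for ang in(150,270): print(t+R@(np.array([.034,.072])+.075*np.array([np.cos(np.radians(ang)),np.sin(np.radians(ang))])))
s=status.sense();print(np.arctan2(s['tool_rot'][1,1],s['tool_rot'][0,1]))
```

```text
bed [0.5302 0.1026] -0.127 [[1.8, -0.3], [-1.1, 1.3], [-2.2, -0.2], [1.5, -0.8]]
[0.56455212 0.10327704]
[0.57304963 0.16973599]
[0.51337831 0.21517092]
[0.5635375  0.09534164]
fan [ 0.4807 -0.1606] 0.343 [[1.6, 0.9], [-0.1, 0.4], [-1.3, 1.0], [-0.2, -2.3]]
1.2750384174503728
```

Emit:
move_arm:
  moves:
    - [0.3,-0.72,0,0,0,-0.9]
    - [0.3,-0.72,0,0,0,-0.9]
    - [0.3,-0.72,0,0,0,-0.9]
    - [0.3,-0.72,0,0,0,-0.9]
    - [0.3,-0.72,0,0,0,-0.9]
    - [0.3,-0.72,0,0,0,-0.9]
    - [0.3,-0.72,0,0,0,-0.9]
    - [0.3,-0.72,0,0,0,-0.9]
    - [0.3,-0.72,0,0,0,-0.9]
    - [0.3,-0.72,0,0,0,-0.9]
  hand: 0.7
  force: 20

```text
clock: 1.1
tool_pos: [0.3176, 0.1895, 0.2561]
tool_rot: [[-0.733, 0.681, -0.001], [0.681, 0.733, 0.0], [0.001, -0.0, -1.0]]
ft_force: [-0.3, 0.4, -0.4]
gripper_width: 0.0727
grip_force: 0.0
```

Emit:
move_arm:
  moves:
    - [0.326,-0.7,-0.18,0,0,-0.96]
    - [0.326,-0.7,-0.18,0,0,-0.96]
    - [0.326,-0.7,-0.18,0,0,-0.96]
    - [0.326,-0.7,-0.18,0,0,-0.96]
    - [0.326,-0.7,-0.18,0,0,-0.96]
    - [0.326,-0.7,-0.18,0,0,-0.96]
    - [0.326,-0.7,-0.18,0,0,-0.96]
    - [0.326,-0.7,-0.18,0,0,-0.96]
    - [0.326,-0.7,-0.18,0,0,-0.96]
    - [0.326,-0.7,-0.18,0,0,-0.96]
    - [0.326,-0.7,-0.18,0,0,-0.96]
    - [0.326,-0.7,-0.18,0,0,-0.96]

```text
clock: 2.3
tool_pos: [0.4804, -0.158, 0.1667]
tool_rot: [[-0.341, 0.94, 0.0], [0.94, 0.341, 0.0], [0.0, 0.0, -1.0]]
ft_force: [0.7, -0.4, 0.5]
gripper_width: 0.0723
grip_force: 0.0
```

Run:
```python
from h import *
d=cap('wrist','w1');s=status.sense();print(s['tool_pos'],np.arctan2(s['tool_rot'][1,1],s['tool_rot'][0,1]),s['qpos'],s['gripper_width'],s['ft_force'])
```

```text
[ 0.48049877 -0.1582729   0.16675594] 0.347475504927472 [-4.43792256e-01  2.85088767e-01 -2.88118478e-01  9.97320691e-01
  2.43424546e-04  7.79528602e-01] 0.07233016056173036 [-0.76468394  0.44389396 -0.01130532]
```

View pics/w1.png

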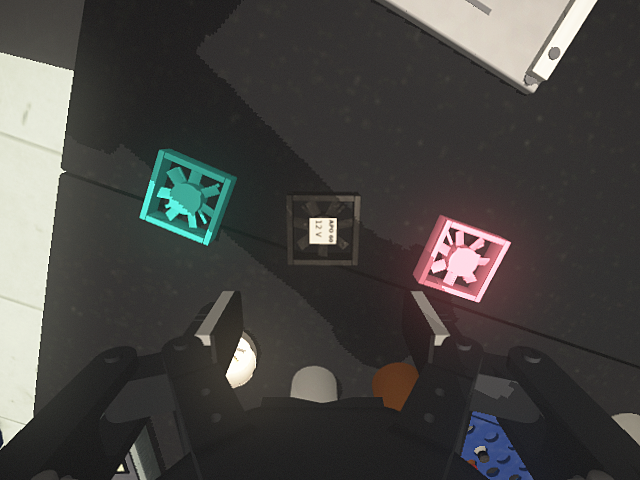

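The wrist view has the fan's top outline at about (287,193), (361,192), (358,266) and (288,266), roughly square to the jaws. The bed corner is at (531,94).

Run:
```python
from h import *
d=load('w1')
F=w(d,[(287,193),(361,192),(358.5,266),(288,266)],.02)
print(F.round(4),F.mean(0));e=[F[1]-F[0],F[2]-F[3]]
print([np.arctan2(v[1],v[0]) for v in e],[np.linalg.norm(F[i]-F[i-1]) for i in range(4)])
print(w(d,[(531,94)],.012))
```

```text
[[ 0.4434 -0.1381  0.02  ]
 [ 0.4987 -0.1172  0.02  ]
 [ 0.5203 -0.1767  0.02  ]
 [ 0.4637 -0.1972  0.02  ]] [ 0.48152362 -0.15729341  0.02      ]
[np.float64(0.3615518294561605), np.float64(0.34787253586274636)] [np.float64(0.06254728812631904), np.float64(0.05908336924441358), np.float64(0.06334671027202711), np.float64(0.060143280980834254)]
[[ 0.59504519 -0.00239276  0.012     ]]
```

Emit:
move_arm:
  moves:
    - [0.002,0.004,-0.1,0,0,0]
    - [0.002,0.004,-0.2,0,0,0]
    - [0.002,0.004,-0.25,0,0,0]
    - [0.002,0.004,-0.27,0,0,0]
    - [0.002,0.004,-0.276,0,0,0]
    - [0.002,0.004,-0.278,0,0,0]
    - [0.002,0.004,-0.28,0,0,0]
    - [0.002,0.004,-0.28,0,0,0]

```text
clock: 3.15
tool_pos: [0.4828, -0.1585, 0.0277]
tool_rot: [[-0.338, 0.941, 0.003], [0.941, 0.338, -0.001], [-0.002, 0.002, -1.0]]
ft_force: [-0.1, -1.0, 0.3]
gripper_width: 0.0728
grip_force: 0.0
```

Emit:
move_arm:
  moves:
    - [0,0,-0.002,0,0,0]
    - [0,0,-0.004,0,0,0]
    - [0,0,-0.004,0,0,0]

```text
clock: 3.45
tool_pos: [0.4816, -0.158, 0.0244]
tool_rot: [[-0.338, 0.941, 0.0], [0.941, 0.338, -0.0], [-0.0, 0.0, -1.0]]
ft_force: [0.2, 0.3, -0.8]
gripper_width: 0.0728
grip_force: 0.0
```

Emit:
move_arm:
  moves:
    - [0,0,-0.002,0,0,0]
    - [0,0,-0.004,0,0,0]
    - [0,0,-0.004,0,0,0]

```text
clock: 3.75
tool_pos: [0.4815, -0.1579, 0.0221]
tool_rot: [[-0.338, 0.941, -0.0], [0.941, 0.338, 0.0], [0.0, -0.0, -1.0]]
ft_force: [-0.0, 0.2, -1.1]
gripper_width: 0.0727
grip_force: 0.0
```

Emit:
move_arm:
  moves:
    - [0,0,-0.002,0,0,0]
    - [0,0,-0.004,0,0,0]
    - [0,0,-0.004,0,0,0]

```text
clock: 4.05
tool_pos: [0.4815, -0.1579, 0.0201]
tool_rot: [[-0.338, 0.941, -0.0], [0.941, 0.338, 0.0], [0.0, -0.0, -1.0]]
ft_force: [-0.7, 0.8, -0.2]
gripper_width: 0.0727
grip_force: 0.0
```

Emit:
move_arm:
  moves:
    - [0,0,-0.002,0,0,0]
    - [0,0,-0.003,0,0,0]
    - [0,0,-0.003,0,0,0]

```text
clock: 4.35
tool_pos: [0.4816, -0.1579, 0.0187]
tool_rot: [[-0.338, 0.941, -0.0], [0.941, 0.338, 0.0], [0.0, -0.0, -1.0]]
ft_force: [-0.2, -0.1, 0.7]
gripper_width: 0.0728
grip_force: 0.0
```

Emit:
move_arm:
  moves:
    - [0,0,-0.002,0,0,0]
    - [0,0,-0.003,0,0,0]
    - [0,0,-0.003,0,0,0]

```text
clock: 4.65
tool_pos: [0.4815, -0.1579, 0.0172]
tool_rot: [[-0.338, 0.941, -0.0], [0.941, 0.338, 0.0], [0.0, -0.0, -1.0]]
ft_force: [-0.1, -0.7, 0.0]
gripper_width: 0.0725
grip_force: 0.0
```

Emit:
move_arm:
  moves:
    - [0,0,-0.002,0,0,0]
    - [0,0,-0.003,0,0,0]
    - [0,0,-0.003,0,0,0]

```text
clock: 4.95
tool_pos: [0.4817, -0.158, 0.0165]
tool_rot: [[-0.338, 0.941, 0.0], [0.941, 0.338, -0.0], [-0.0, 0.0, -1.0]]
ft_force: [-1.5, 1.7, 7.3]
gripper_width: 0.0729
grip_force: 3.4
```

Emit:
move_arm:
  moves:
    - [0,0,-0.002,0,0,0]
    - [0,0,-0.003,0,0,0]
    - [0,0,-0.003,0,0,0]

```text
clock: 5.25
tool_pos: [0.4818, -0.158, 0.0164]
tool_rot: [[-0.338, 0.941, 0.001], [0.941, 0.338, -0.001], [-0.001, 0.001, -1.0]]
ft_force: [-5.5, 2.5, 20.5]
gripper_width: 0.0728
grip_force: 10.4
```

Emit:
move_arm:
  moves:
    - [0,0,0.035,0,0,0]
    - [0,0,0.035,0,0,0]
    - [0,0,0.035,0,0,0]

```text
clock: 5.55
tool_pos: [0.4821, -0.1582, 0.0319]
tool_rot: [[-0.338, 0.941, 0.001], [0.941, 0.338, -0.001], [-0.001, 0.001, -1.0]]
ft_force: [-0.1, -0.0, -0.4]
gripper_width: 0.0727
grip_force: 0.0
```

Emit:
move_arm:
  moves:
    - [0,0,0,0,0,0]
    - [0,0,0,0,0,0]
    - [0,0,0,0,0,0]
    - [0,0,0,0,0,0]
    - [0,0,0,0,0,0]
    - [0,0,0,0,0,0]
  hand: -0.2
  force: 25

```text
clock: 6.15
tool_pos: [0.4813, -0.1578, 0.0315]
tool_rot: [[-0.338, 0.941, -0.001], [0.941, 0.338, 0.0], [0.001, -0.0, -1.0]]
ft_force: [-0.1, 0.1, -1.0]
gripper_width: 0.0593
grip_force: 27.1
```

Emit:
move_arm:
  moves:
    - [0,0,0.05,0,0,0]
    - [0,0,0.1,0,0,0]
    - [0,0,0.1,0,0,0]
    - [0,0,0.1,0,0,0]

```text
clock: 6.55
tool_pos: [0.482, -0.1581, 0.0819]
tool_rot: [[-0.338, 0.941, 0.001], [0.941, 0.338, -0.001], [-0.001, 0.001, -1.0]]
ft_force: [0.0, 0.3, -1.4]
gripper_width: 0.059
grip_force: 28.0
```

Run:
```python
from h import *
d=cap('wrist','w2');s=status.sense();print(s['tool_pos'],s['gripper_width'],s['grip_force'],s['ft_force'])
```

```text
[ 0.48121809 -0.15774486  0.08116765] 0.05929389158522063 27.96099990606308 [-0.27393208 -0.95689828 -0.70928116]
```

View pics/w2.png

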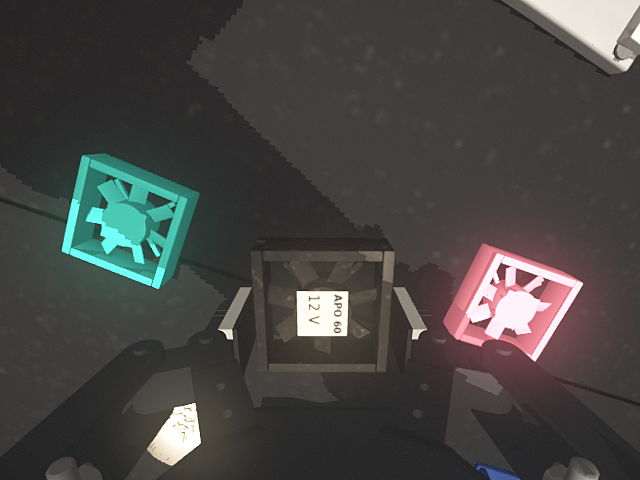

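The fan is held level, 59 mm across the jaws. I'll carry it over the fixture, short of the corner, and look.

Emit:
move_arm:
  moves:
    - [0,0,0.04,0,0,0]
    - [0.11,0.48,0.04,0,0,-0.95]
    - [0.11,0.48,0.04,0,0,-0.95]
    - [0.11,0.48,0.04,0,0,-0.95]
    - [0.11,0.48,0.04,0,0,-0.95]
    - [0.11,0.48,0.04,0,0,-0.95]
    - [0.11,0.48,0.04,0,0,-0.95]
    - [0.11,0.48,0.04,0,0,-0.95]
    - [0.11,0.48,0.04,0,0,-0.95]
    - [0.11,0.48,0.04,0,0,-0.95]

```text
clock: 7.6
tool_pos: [0.5359, 0.0806, 0.1012]
tool_rot: [[0.132, 0.991, -0.002], [0.991, -0.132, -0.001], [-0.001, -0.001, -1.0]]
ft_force: [-0.0, 0.2, -0.7]
gripper_width: 0.0593
grip_force: 27.9
```

Run:
```python
from h import *
d=cap('wrist','w3');s=status.sense();print(s['tool_pos'],np.arctan2(s['tool_rot'][1,1],s['tool_rot'][0,1]),s['gripper_width'],s['ft_force'])
```

```text
[0.53606161 0.08052871 0.10139212] -0.13223973506979617 0.05932484556413932 [-0.4882735  -0.96111789 -0.50984891]
```

View pics/w3.png

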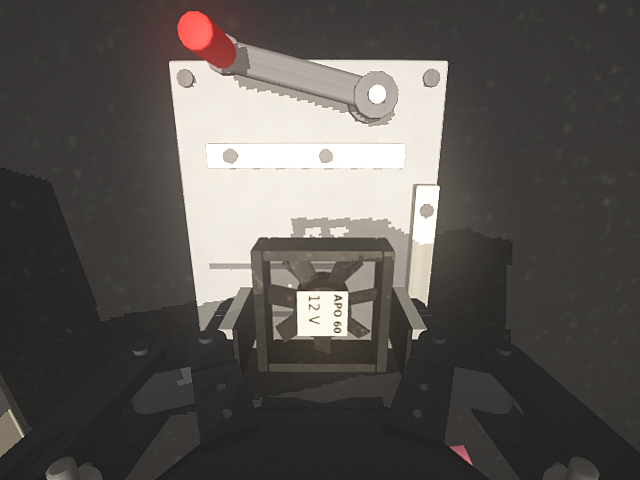

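The wrist view shows the left fence's top at (206,144), (405,144), (405,169) and (207,168), the far fence's end at (414,185) and (439,185), and the bed corners at (170,61) and (448,62). I'll fit the fixture from these and the fan's pose in the jaws from its top corners.

Run:
```python
from h import *
from scipy.optimize import least_squares as LS
d=load('w3')
M=np.array([(-80,95,12),(80,95,12),(-59,49,22),(56,49,22),(56,35,22),(-59,35,22),(64,25,22),(78,25,22)])/1e3
U=np.array([(170,61),(448,62),(206,144),(405,144),(405,169),(207,168),(414,185),(439,185)],float)
def P(p,M):
    c,s=np.cos(p[2]),np.sin(p[2]); return np.c_[M[:,0]*c-M[:,1]*s+p[0],M[:,0]*s+M[:,1]*c+p[1],M[:,2]]
r=LS(lambda p:(pix(d,P(p,M))-U).ravel(),[.53,.10,-.127]);p=r.x
print(p,r.fun.reshape(-1,2).round(1).tolist())
seat=P(p,np.array([[.034,.005,.012]]));print('seat',seat,'knob',P(p,np.array([[.034-.075*.866,.072+.0375,.064],[.034,-.003,.064]])))
# fan top outline in picture -> pose with free z
F=np.array([(-30,30,0),(30,30,0),(30,-30,0),(-30,-30,0)])/1e3
V=np.array([(255,250),(392,250),(386,372),(259,372)],float)
q=LS(lambda q:(pix(d,P(q[:3],F)+[0,0,q[3]])-V).ravel(),[.536,.081,-.13,.09]);print('fan',q.x,q.fun.round(1))
```

```text
[ 0.53027535  0.10301407 -0.13459262] [[-3.0, -0.9], [1.3, -1.5], [-1.0, -0.1], [0.7, 0.3], [-1.0, 0.1], [0.2, 0.6], [2.2, 1.3], [0.7, 1.4]]
seat [[0.56463879 0.10340651 0.012     ]] knob [[0.5142987  0.21567684 0.064     ]
 [0.5635653  0.09547886 0.064     ]]
fan [ 0.5359529   0.07873728 -0.13491445  0.0868275 ] [-3.   1.2  2.5  1.7 -0.2 -1.4  0.7 -1.9]
```

Emit:
move_arm:
  moves:
    - [0.046,0.039,0,0,0,-0.005]
    - [0.046,0.039,-0.04,0,0,-0.005]
    - [0.046,0.039,-0.08,0,0,-0.005]
    - [0.046,0.039,-0.1,0,0,-0.005]
    - [0.046,0.039,-0.108,0,0,-0.005]
    - [0.046,0.039,-0.112,0,0,-0.005]
    - [0.046,0.039,-0.112,0,0,-0.005]

```text
clock: 8.35
tool_pos: [0.56, 0.1012, 0.0463]
tool_rot: [[0.133, 0.991, 0.001], [0.991, -0.133, 0.0], [0.0, 0.001, -1.0]]
ft_force: [1.0, 0.2, -1.4]
gripper_width: 0.0593
grip_force: 27.9
```

Emit:
move_arm:
  moves:
    - [0,0,-0.002,0,0,0]
    - [0,0,-0.004,0,0,0]
    - [0,0,-0.004,0,0,0]

```text
clock: 8.65
tool_pos: [0.5598, 0.1016, 0.0441]
tool_rot: [[0.132, 0.991, 0.001], [0.991, -0.132, 0.0], [0.0, 0.001, -1.0]]
ft_force: [-0.9, -0.1, -1.2]
gripper_width: 0.059
grip_force: 27.9
```

Emit:
move_arm:
  moves:
    - [0,0,-0.001,0,0,0]
    - [0,0,-0.002,0,0,0]
    - [0,0,-0.002,0,0,0]

```text
clock: 8.95
tool_pos: [0.5598, 0.1016, 0.0433]
tool_rot: [[0.132, 0.991, 0.001], [0.991, -0.132, 0.0], [0.0, 0.001, -1.0]]
ft_force: [-0.2, -0.9, 3.3]
gripper_width: 0.0598
grip_force: 28.5
```

Emit:
move_arm:
  moves:
    - [0.003,0.002,0,0,0,0]
    - [0.0067,0.005,0,0,0,0]
    - [0.0067,0.005,0,0,0,0]

```text
clock: 9.25
tool_pos: [0.5628, 0.1037, 0.0433]
tool_rot: [[0.132, 0.991, -0.0], [0.991, -0.132, -0.001], [-0.001, -0.0, -1.0]]
ft_force: [-1.7, -2.5, 6.0]
gripper_width: 0.0595
grip_force: 28.6
```

Emit:
move_arm:
  moves:
    - [0.002,0,0,0,0,0]
    - [0.004,-0.001,0,0,0,0]
    - [0.004,-0.001,0,0,0,0]

```text
clock: 9.55
tool_pos: [0.564, 0.1036, 0.0433]
tool_rot: [[0.132, 0.991, -0.001], [0.991, -0.132, 0.0], [-0.0, -0.001, -1.0]]
ft_force: [-4.2, -0.2, 7.8]
gripper_width: 0.0593
grip_force: 28.9
```

Emit:
move_arm:
  moves:
    - [0.002,0,0,0,0,0]
    - [0.004,-0.001,0,0,0,0]
    - [0.004,-0.001,0,0,0,0]

```text
clock: 9.85
tool_pos: [0.565, 0.1036, 0.0434]
tool_rot: [[0.132, 0.991, -0.003], [0.991, -0.132, 0.001], [0.001, -0.003, -1.0]]
ft_force: [-6.8, 0.7, 11.6]
gripper_width: 0.0595
grip_force: 29.1
```

Emit:
move_arm:
  moves:
    - [0,0.002,0,0,0,0]
    - [0.001,0.004,0,0,0,0]
    - [0.001,0.004,0,0,0,0]

```text
clock: 10.15
tool_pos: [0.565, 0.1037, 0.0433]
tool_rot: [[0.133, 0.991, -0.004], [0.991, -0.133, -0.004], [-0.004, -0.004, -1.0]]
ft_force: [-8.6, -4.2, 12.3]
gripper_width: 0.0592
grip_force: 29.3
```

Emit:
move_arm:
  moves:
    - [0,0.002,0.002,0,0,0]
    - [0.001,0.004,0.002,0,0,0]
    - [0.001,0.004,0.002,0,0,0]

```text
clock: 10.45
tool_pos: [0.5651, 0.1042, 0.0435]
tool_rot: [[0.133, 0.991, -0.005], [0.991, -0.133, -0.007], [-0.007, -0.004, -1.0]]
ft_force: [-6.9, -8.6, 7.3]
gripper_width: 0.059
grip_force: 28.8
```

Emit:
move_arm:
  moves:
    - [0,0.002,0,0,0,0]
    - [0.001,0.004,0,0,0,0]
    - [0.001,0.004,0,0,0,0]

```text
clock: 10.75
tool_pos: [0.5651, 0.1044, 0.0435]
tool_rot: [[0.134, 0.991, -0.006], [0.991, -0.134, -0.011], [-0.012, -0.005, -1.0]]
ft_force: [-8.5, -14.2, 9.5]
gripper_width: 0.0593
grip_force: 29.0
```

Emit:
move_arm:
  moves:
    - [0,0,0,0,0,0]
    - [0,0,0,0,0,0]
    - [0,0,0,0,0,0]
    - [0,0,0,0,0,0]
  hand: 0.72

```text
clock: 11.15
tool_pos: [0.5688, 0.1094, 0.0438]
tool_rot: [[0.132, 0.991, 0.001], [0.991, -0.132, 0.0], [0.0, 0.001, -1.0]]
ft_force: [-0.7, -0.1, 0.6]
gripper_width: 0.0734
grip_force: 0.0
```

Emit:
move_arm:
  moves:
    - [-0.004,-0.006,0.04,0,0,0]
    - [-0.004,-0.006,0.1,0,0,0]
    - [-0.004,-0.006,0.12,0,0,0]
    - [-0.004,-0.056,0.12,0,0,0]
    - [-0.004,-0.056,0.12,0,0,0]

```text
clock: 11.65
tool_pos: [0.5671, 0.0795, 0.1041]
tool_rot: [[0.134, 0.991, 0.001], [0.991, -0.134, -0.001], [-0.001, 0.002, -1.0]]
ft_force: [0.5, -0.3, -0.3]
gripper_width: 0.0737
grip_force: 0.0
```

Run:
```python
from h import *
d=cap('wrist','w4');s=status.sense();print(s['tool_pos'],s['gripper_width'],s['ft_force'])
P=pix(d,np.array([[.565,.103,.03]]))[0];print(P)
```

```text
[0.56663491 0.08048778 0.10365495] 0.0728737465456231 [ 0.15810859  0.34964486 -0.14421603]
[313.18164771 226.44435586]
```

View pics/w4.png

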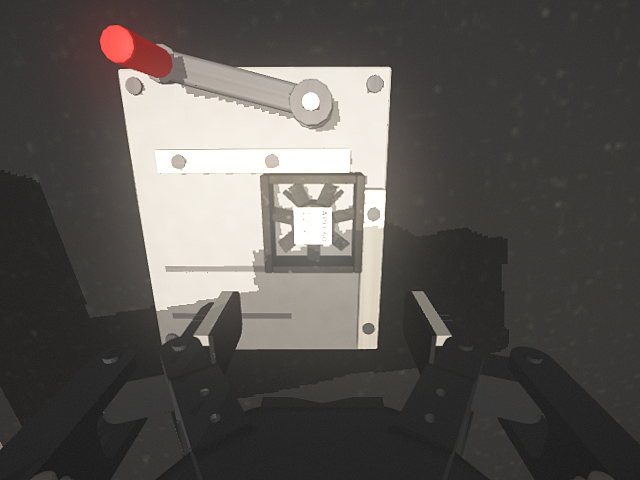

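The fan looks seated, with its edges against both fence lines. I'll confirm by nudging it with shut fingers on the −y face, then the −x face.

Emit:
move_arm:
  moves:
    - [-0.018,-0.054,0,0,0,0]
    - [-0.018,-0.054,0,0,0,0]
    - [-0.018,-0.054,0,0,0,0]
    - [-0.018,-0.054,0,0,0,0]
    - [-0.018,-0.054,-0.06,0,0,0]
    - [-0.018,-0.054,-0.1,0,0,0]
    - [-0.018,-0.054,-0.116,0,0,0]
    - [-0.018,-0.054,-0.118,0,0,0]
    - [-0.018,-0.054,-0.118,0,0,0]
  hand: -1

```text
clock: 12.6
tool_pos: [0.5579, 0.0544, 0.0453]
tool_rot: [[0.132, 0.991, 0.001], [0.991, -0.132, 0.0], [0.0, 0.001, -1.0]]
ft_force: [-0.0, -0.3, 0.6]
gripper_width: 0.0004
grip_force: 0.0
```

Emit:
move_arm:
  moves:
    - [0.001,0.008,0,0,0,0]
    - [0.0016,0.012,0,0,0,0]
    - [0.002,0.015,0,0,0,0]
    - [0.002,0.015,0,0,0,0]

```text
clock: 13.0
tool_pos: [0.5588, 0.0619, 0.0453]
tool_rot: [[0.132, 0.991, 0.001], [0.991, -0.132, 0.0], [0.0, 0.001, -1.0]]
ft_force: [0.6, 0.2, 0.4]
gripper_width: 0.0002
grip_force: 0.0
```

Emit:
move_arm:
  moves:
    - [0,0.002,0,0,0,0]
    - [0.0006,0.004,0,0,0,0]
    - [0.0006,0.004,0,0,0,0]

```text
clock: 13.3
tool_pos: [0.5588, 0.0633, 0.0449]
tool_rot: [[0.132, 0.991, 0.0], [0.991, -0.132, -0.001], [-0.001, 0.0, -1.0]]
ft_force: [-0.6, -1.2, 0.8]
gripper_width: 0.0001
grip_force: 0.6
```

Emit:
move_arm:
  moves:
    - [0,0.002,0,0,0,0]
    - [0.0006,0.004,0,0,0,0]
    - [0.0006,0.004,0,0,0,0]

```text
clock: 13.6
tool_pos: [0.5588, 0.0635, 0.0449]
tool_rot: [[0.133, 0.991, -0.001], [0.991, -0.133, -0.005], [-0.005, 0.0, -1.0]]
ft_force: [-1.2, -6.8, 2.6]
gripper_width: -0.0003
grip_force: 3.7
```

Emit:
move_arm:
  moves:
    - [0,0.002,0,0,0,0]
    - [0.0006,0.004,0,0,0,0]
    - [0.0006,0.004,0,0,0,0]

```text
clock: 13.9
tool_pos: [0.5588, 0.0637, 0.045]
tool_rot: [[0.134, 0.991, -0.001], [0.991, -0.134, -0.009], [-0.009, 0.0, -1.0]]
ft_force: [-2.0, -13.0, 2.9]
gripper_width: -0.0
grip_force: 6.4
```

Emit:
move_arm:
  moves:
    - [-0.003,-0.024,0,0,0,0]
    - [-0.003,-0.024,0.1,0,0,0]
    - [-0.1,0.086,0.1,0,0,0]
    - [-0.1,0.086,0.1,0,0,0]
    - [-0.1,0.086,0.04,0,0,0]
    - [-0.1,0.086,0.004,0,0,0]
    - [-0.1,0.086,0,0,0,0]
    - [-0.1,0.086,0,0,0,0]

```text
clock: 14.7
tool_pos: [0.5089, 0.1106, 0.0446]
tool_rot: [[0.132, 0.991, -0.001], [0.991, -0.132, 0.001], [0.0, -0.001, -1.0]]
ft_force: [0.9, -0.6, 1.3]
gripper_width: 0.0003
grip_force: 0.0
```

Emit:
move_arm:
  moves:
    - [0.008,-0.001,0,0,0,0]
    - [0.014,-0.002,0,0,0,0]
    - [0.018,-0.0024,0,0,0,0]
    - [0.018,-0.0024,0,0,0,0]

```text
clock: 15.1
tool_pos: [0.5195, 0.1093, 0.0454]
tool_rot: [[0.132, 0.991, 0.002], [0.991, -0.132, 0.0], [0.0, 0.002, -1.0]]
ft_force: [0.0, 0.1, 0.1]
gripper_width: -0.0004
grip_force: 0.0
```

Emit:
move_arm:
  moves:
    - [0.003,0,0,0,0,0]
    - [0.006,-0.001,0,0,0,0]
    - [0.006,-0.001,0,0,0,0]

```text
clock: 15.4
tool_pos: [0.5215, 0.1088, 0.0448]
tool_rot: [[0.132, 0.991, 0.0], [0.991, -0.132, 0.0], [0.0, 0.0, -1.0]]
ft_force: [0.7, 0.5, 0.1]
gripper_width: 0.0001
grip_force: 0.0
```

Emit:
move_arm:
  moves:
    - [0.003,0,0,0,0,0]
    - [0.006,-0.001,0,0,0,0]
    - [0.006,-0.001,0,0,0,0]

```text
clock: 15.7
tool_pos: [0.5219, 0.1087, 0.0444]
tool_rot: [[0.132, 0.991, -0.005], [0.991, -0.132, 0.001], [0.0, -0.005, -1.0]]
ft_force: [-5.8, 1.7, 4.0]
gripper_width: -0.0002
grip_force: 3.1
```

Emit:
move_arm:
  moves:
    - [0.002,0,0,0,0,0]
    - [0.004,-0.0005,0,0,0,0]
    - [0.004,-0.0005,0,0,0,0]

```text
clock: 16.0
tool_pos: [0.522, 0.1087, 0.0441]
tool_rot: [[0.131, 0.991, -0.008], [0.991, -0.131, 0.001], [0.0, -0.008, -1.0]]
ft_force: [-10.1, 1.7, 7.8]
gripper_width: -0.0001
grip_force: 5.0
```

Emit:
move_arm:
  moves:
    - [0.002,0,0,0,0,0]
    - [0.004,-0.0005,0,0,0,0]
    - [0.004,-0.0005,0,0,0,0]

```text
clock: 16.3
tool_pos: [0.5222, 0.1086, 0.0438]
tool_rot: [[0.131, 0.991, -0.011], [0.991, -0.131, 0.002], [0.0, -0.011, -1.0]]
ft_force: [-12.2, 2.9, 10.9]
gripper_width: -0.0002
grip_force: 6.9
```

Both faces met a hard stop at once, so the fan is home. Now the knob: I'll rise, go above it with the jaws half open and take one look.

Emit:
move_arm:
  moves:
    - [-0.03,0.004,0,0,0,0]
    - [-0.03,0.004,0.09,0,0,0]
    - [-0.03,0.004,0.19,0,0,0]
    - [-0.028,0.1,0.19,0,0,0]
    - [-0.028,0.19,0.19,0,0,0]
    - [-0.028,0.216,0.19,0,0,0]
    - [-0.028,0.216,0.19,0,0,0]
    - [-0.028,0.216,0.19,0,0,0]
  hand: -0.06

```text
clock: 17.1
tool_pos: [0.5141, 0.2152, 0.1394]
tool_rot: [[0.132, 0.991, -0.001], [0.991, -0.132, -0.001], [-0.001, -0.0, -1.0]]
ft_force: [-0.0, -0.6, -0.3]
gripper_width: 0.0405
grip_force: 0.0
```

Run:
```python
from h import *
d=cap('wrist','w5');s=status.sense();print(s['tool_pos'],s['gripper_width'],s['ft_force'],s['qpos'])
hsv=cv2.cvtColor(d['frame'],cv2.COLOR_RGB2HSV); m=((hsv[...,1]>150)&(hsv[...,2]>90)&((hsv[...,0]<8)|(hsv[...,0]>172)))
print(m.sum()); print(pix(d,np.array([[.5143,.2157,.082],[.5143,.2157,.046]])))
```

```text
[0.51412496 0.21470696 0.13939174] 0.04003861266320611 [ 0.30537062  0.9632646  -0.223849  ] [ 2.82164390e-01  4.03313125e-01 -1.90760213e-01  9.77783858e-01
 -8.19210355e-04  1.98634523e+00]
44
[[322.39823492 272.19373775]
 [322.37515144 251.24295911]]
```

View pics/w5.png

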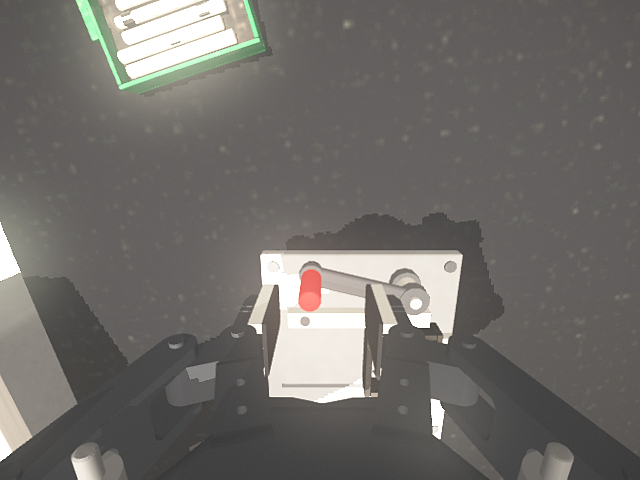

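The knob's top is at (310,300), its base at about (311,270) and the pivot cap at (416,303).

Run:
```python
from h import *
d=load('w5'); k=w(d,[(310,300),(311,270)],.082);k[1]=w(d,[(311,270)],.046)[0];pv=w(d,[(416,303)],.056)
print(k,pv,np.hypot(*(k[0]-pv[0])[:2]),np.degrees(np.arctan2(*(k[0]-pv[0])[1::-1])))
for d,uv in((load('w4'),(118,44)),(load('w3'),(196,31))):print(w(d,[uv],.082))
```

```text
[[0.50480742 0.19923855 0.082     ]
 [0.50480198 0.20325679 0.046     ]] [[0.57253038 0.17416165 0.056     ]] 0.07221668493628237 159.68108484716592
[[0.50468118 0.19787966 0.082     ]]
[[0.50458259 0.19780487 0.082     ]]
```

Emit:
move_arm:
  moves:
    - [-0.019,-0.033,0,0,0,0]
    - [-0.019,-0.033,0,0,0,0]
    - [-0.019,-0.033,-0.06,0,0,0]
    - [-0.019,-0.033,-0.11,0,0,0]
    - [-0.019,-0.033,-0.12,0,0,0]
    - [-0.019,-0.033,-0.12,0,0,0]

```text
clock: 17.75
tool_pos: [0.5041, 0.1985, 0.079]
tool_rot: [[0.133, 0.991, -0.002], [0.991, -0.133, -0.001], [-0.001, -0.002, -1.0]]
ft_force: [-0.1, -0.1, -1.3]
gripper_width: 0.0403
grip_force: 0.0
```

Emit:
move_arm:
  moves:
    - [0,0,0,0,0,0]
    - [0,0,0,0,0,0]
    - [0,0,0,0,0,0]
    - [0,0,0,0,0,0]
    - [0,0,0,0,0,0]
    - [0,0,0,0,0,0]
  hand: -1
  force: 20

```text
clock: 18.35
tool_pos: [0.5046, 0.2001, 0.0812]
tool_rot: [[0.132, 0.991, 0.0], [0.991, -0.132, 0.002], [0.002, -0.0, -1.0]]
ft_force: [-4.0, 1.3, 5.9]
gripper_width: 0.0128
grip_force: 20.7
```

Run:
```python
from h import *
s=status.sense();p=s['tool_pos'];print(p,s['gripper_width'],s['ft_force'])
pv=np.array([.5737,.1698]);v=p[:2]-pv;a=np.degrees(np.arctan2(v[1],v[0]));print(np.hypot(*v),a)
for t in np.r_[np.arange(a+8,262,8),262.3,265]:
    q=pv+.075*np.array([np.cos(np.radians(t)),np.sin(np.radians(t))]);print(round(t),((q-p[:2])/.5).round(3))
```

```text
[0.50455624 0.20009184 0.08117614] 0.012802051824325682 [-3.9957656   1.32482399  5.91531651]
0.07548811570468938 156.34180131024166
164 [-0.006 -0.02 ]
172 [-0.01  -0.041]
180 [-0.012 -0.061]
188 [-0.01  -0.082]
196 [-0.006 -0.103]
204 [ 0.002 -0.122]
212 [ 0.012 -0.141]
220 [ 0.024 -0.158]
228 [ 0.039 -0.173]
236 [ 0.055 -0.185]
244 [ 0.073 -0.196]
252 [ 0.093 -0.204]
260 [ 0.113 -0.208]
262 [ 0.118 -0.209]
265 [ 0.125 -0.21 ]
```

Emit:
move_arm:
  moves:
    - [0,0,0.006,0,0,0]
    - [-0.006,-0.02,0.006,0,0,0]
    - [-0.01,-0.041,0.006,0,0,0]
    - [-0.012,-0.061,0.006,0,0,0]
    - [-0.01,-0.082,0.006,0,0,0]
    - [-0.006,-0.103,0.006,0,0,0]
    - [0.002,-0.122,0.006,0,0,0]
    - [0.002,-0.122,0.006,0,0,0]

```text
clock: 19.15
tool_pos: [0.506, 0.1364, 0.083]
tool_rot: [[0.135, 0.991, -0.0], [0.991, -0.135, -0.002], [-0.002, -0.0, -1.0]]
ft_force: [0.9, -1.2, -9.6]
gripper_width: 0.0134
grip_force: 20.2
```

Emit:
move_arm:
  moves:
    - [0.01,-0.019,-0.002,0,0,0]
    - [0.022,-0.036,-0.002,0,0,0]
    - [0.037,-0.051,-0.002,0,0,0]
    - [0.053,-0.063,-0.002,0,0,0]
    - [0.071,-0.074,-0.002,0,0,0]
    - [0.091,-0.082,-0.002,0,0,0]
    - [0.111,-0.086,-0.002,0,0,0]
    - [0.116,-0.087,-0.002,0,0,0]
    - [0.122,-0.087,-0.002,0,0,0]
    - [0.122,-0.087,-0.002,0,0,0]

```text
clock: 20.15
tool_pos: [0.5638, 0.0933, 0.0825]
tool_rot: [[0.133, 0.991, -0.006], [0.991, -0.133, -0.004], [-0.004, -0.005, -1.0]]
ft_force: [-10.5, -4.6, 8.5]
gripper_width: 0.0132
grip_force: 22.1
```

Emit:
move_arm:
  moves:
    - [0.004,0,0,0,0,0]
    - [0.006,0,0,0,0,0]
    - [0.006,0,0,0,0,0]

```text
clock: 20.45
tool_pos: [0.564, 0.0932, 0.0824]
tool_rot: [[0.132, 0.991, -0.01], [0.991, -0.132, -0.004], [-0.005, -0.01, -1.0]]
ft_force: [-17.7, -4.5, 12.9]
gripper_width: 0.0128
grip_force: 23.0
```

Emit:
move_arm:
  moves:
    - [-0.006,0,0,0,0,0]
    - [-0.006,0,0,0,0,0]
    - [-0.006,0,0,0,0,0]
    - [-0.006,0,0,0,0,0]
  hand: -0.1

```text
clock: 20.85
tool_pos: [0.5682, 0.0949, 0.0825]
tool_rot: [[0.132, 0.991, 0.003], [0.991, -0.132, 0.0], [0.0, 0.003, -1.0]]
ft_force: [-0.1, -0.1, 0.2]
gripper_width: 0.0387
grip_force: 0.0
```

Emit:
move_arm:
  moves:
    - [0,0,0.08,0,0,0]
    - [0,0,0.18,0,0,0]
    - [0,0,0.2,0,0,0]
    - [0,-0.1,0.2,0,0,0]
    - [0,-0.16,0.2,0,0,0]
    - [0,-0.16,0.2,0,0,0]
    - [0,-0.16,0.2,0,0,0]

```text
clock: 21.55
tool_pos: [0.5671, 0.0144, 0.1817]
tool_rot: [[0.134, 0.991, 0.0], [0.991, -0.134, 0.0], [0.0, 0.0, -1.0]]
ft_force: [-0.2, 0.2, -0.1]
gripper_width: 0.0382
grip_force: 0.0
```

Run:
```python
from h import *
d=cap('wrist','w6');s=status.sense();print(s['clock'],s['tool_pos'],s['gripper_width'],s['ft_force'])
P=np.array([.5303,.1030]);a=-.1346;R=np.array([[np.cos(a),-np.sin(a)],[np.sin(a),np.cos(a)]])
u=pix(d,np.r_[P+R@[.034,.005],.03])[0];print(u)
x,y=max(0,int(u[0]-130)),max(0,int(u[1]-100));c=d['frame'][y:y+200,x:x+260,::-1];print(x,y)
cv2.imwrite('pics/c6.png',cv2.resize(c,None,fx=3,fy=3,interpolation=cv2.INTER_CUBIC))
```

```text
21.6 [0.56702273 0.01510838 0.18163765] 0.03865788700603605 [ 0.01699495  0.17033889 -0.26193106]
[303.40605478 118.66636757]
173 18
```

View pics/c6.png

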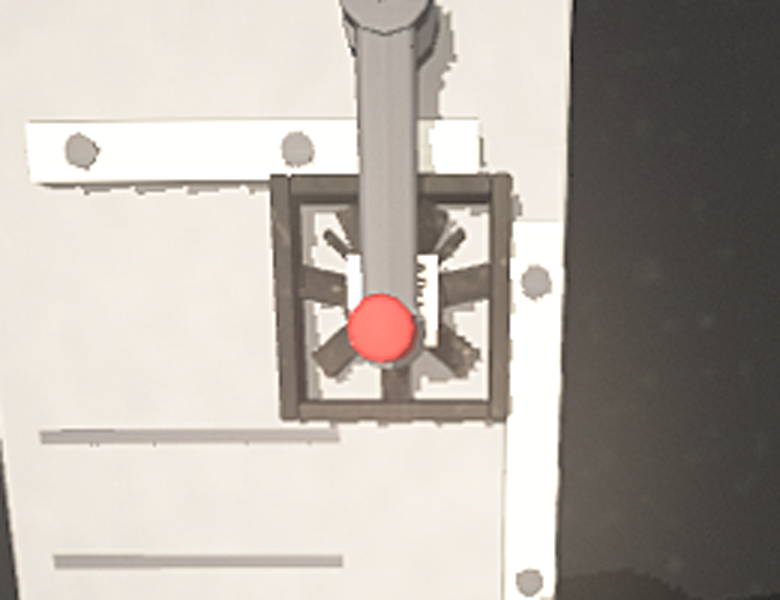

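The clamp arm points straight along −y over the fan, with the red knob at (381,327) in the crop. The fan sits square against both fences, and the gripper is clear.

```bash
python3 -c "
from station import ticket
print(ticket.hand_in())"
```

```text
the job is handed in; nothing more can be done
None
```

The fan is seated square and flush in the fixture corner, the clamp is swung in to its hard stop over it, and the job was handed in at about 22 s; the bottles, beaker and dish were not touched.

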